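Sort the bathroom shelf into the green trays

TASK

Sort the things lying in front of the green trays: lay both clothes pegs flat on the floor of the tray with the yellow tab, side by side and not on top of one another, stand both aluminium canisters upright on the floor of the tray with the blue tab, and lay the nail brush, bristles down, on the floor of the tray with the red tab. Let go of everything and leave the wooden bowl of pegs where it stands.

Things in the scene. Friction and masses are not known exactly. Their poses are not given: they have to be found in the camera images.
- peg_plain: loose clothes peg, plain pale wood with a dark steel spring across it, 80 mm long (its x) x 16 mm wide (its y) x 12 mm thick (its z), about 15 g, lying flat on the shelf; origin at its middle, 6 mm above what it lies on; grip across the 16 mm
- peg_white: loose clothes peg, white-painted wood with a dark steel spring across it, 80 mm long (its x) x 16 mm wide (its y) x 12 mm thick (its z), about 15 g, lying flat on the shelf; origin at its middle, 6 mm above what it lies on; grip across the 16 mm
- canister_black: loose round aluminium canister with a black twist cap (as wide as the body), 42 mm across, 55 mm high in all, about 80 g, closed and standing upright; origin at the centre of its underside, z up
- canister_orange: loose round aluminium canister with an orange twist cap (as wide as the body), 42 mm across, 55 mm high in all, about 80 g, closed and standing upright; origin at the centre of its underside, z up
- nail_brush: loose nail brush lying bristles down: white plastic back 36 mm (its x) x 110 mm long (its y) x 11 mm thick with a blue stripe on top, over a stiff grey bristle block 30 x 100 x 13 mm; 24 mm high in all (stripe 0.7 mm more), about 60 g; origin at the centre of the bristles' underside, z up; grip across the 36 mm
- tray_yellow: fixed open green plastic tray, outside 118 mm along its x, 148 mm along its y, 30 mm high; walls and floor 4 mm thick, so inside 110 x 140 mm with the floor 4 mm above the shelf; a flat yellow tab, 24 x 60 mm, sticks out level near the top of the rim on its +x side (away from the robot); origin at the centre of its underside, z up. For the two pegs
- tray_blue: fixed open green plastic tray, outside 118 mm along its x, 148 mm along its y, 30 mm high; walls and floor 4 mm thick, so inside 110 x 140 mm with the floor 4 mm above the shelf; a flat blue tab, 24 x 60 mm, sticks out level near the top of the rim on its +x side (away from the robot); origin at the centre of its underside, z up. For the two canisters
- tray_red: fixed open green plastic tray, outside 118 mm along its x, 148 mm along its y, 30 mm high; walls and floor 4 mm thick, so inside 110 x 140 mm with the floor 4 mm above the shelf; a flat red tab, 24 x 60 mm, sticks out level near the top of the rim on its +x side (away from the robot); origin at the centre of its underside, z up. For the nail brush
- peg_bowl: bystander: loose round wooden bowl, 124 mm across the rim, 45 mm high, with six pale pegs in it; they stay there and are not part of the job; origin at the centre of its underside
- heater_mount: bystander: fixed chrome base 80 (x) x 100 (y) x 12 mm holding a black heater remote, with a small chrome toggle switch; 55 mm high in all; origin at the centre of its underside
Mind the look-alikes: they are no part of the job. What is shaped like the tray_yellow but orange or purple is not meant.

How it is judged (in metres and radians):
At the end, for the whole second after the job is handed in: Pegs flat in the yellow-tab tray, canisters upright in the blue-tab one, brush flat, bristles down, in the red-tab one (each within 0.15 rad), all on the tray floors (within 6 mm), origins within 52 mm (x) and 68 mm (y) of the tray centre, at rest; peg bowl moved less than 20 mm (x of peg_plain in the frame of tray_yellow between -0.052 and 0.052 m and y of peg_plain in the frame of tray_yellow between -0.068 and 0.068 m and z of peg_plain in the frame of tray_yellow between 0 and 0.016 m and angle between the z axis of each of peg_plain, peg_white and the z axis of tray_yellow, either way round below 0.15 rad and linear speed of each of peg_plain, peg_white, canister_black, canister_orange, nail_brush below 0.02 m/s and angular speed of each of peg_plain, peg_white, canister_black, canister_orange, nail_brush below 0.2 rad/s and x of peg_white in the frame of tray_yellow between -0.052 and 0.052 m and y of peg_white in the frame of tray_yellow between -0.068 and 0.068 m and z of peg_white in the frame of tray_yellow between 0 and 0.016 m and x of canister_black in the frame of tray_blue between -0.052 and 0.052 m and y of canister_black in the frame of tray_blue between -0.068 and 0.068 m and z of canister_black in the frame of tray_blue between 0 and 0.01 m and angle between each of canister_black, canister_orange, nail_brush's own z axis and vertical below 0.15 rad and x of canister_orange in the frame of tray_blue between -0.052 and 0.052 m and y of canister_orange in the frame of tray_blue between -0.068 and 0.068 m and z of canister_orange in the frame of tray_blue between 0 and 0.01 m and x of nail_brush in the frame of tray_red between -0.052 and 0.052 m and y of nail_brush in the frame of tray_red between -0.068 and 0.068 m and z of nail_brush in the frame of tray_red between 0 and 0.01 m and distance of peg_bowl from where it was at the start of the episode below 0.02 m); the robot touches nothing.
It fails at once if the bowl of pegs is pushed 20 mm or more, or tipped (distance of peg_bowl from where it was at the start of the episode above 0.02 m or angle between peg_bowl's own z axis and vertical above 0.3 rad).
It also fails if it takes over 120 s, if anything falls off the work surface, if the arm or the gripper's body presses on something with over 40 N, if the wrist force passes 120 N, or if a joint passes its speed limit or range.

ROBOT

A 6-joint arm with a two-finger parallel gripper is mounted at the origin on the work surface. World frame = base frame: x ahead of the robot, y to its left, z up, the work surface at z = 0. Lengths are in mm, angles in rad, forces in N, time in s.
With the tool pointing down it reaches from about 350 to 975 mm from the base axis. Payload 7.1 kg.
Tool frame: the origin (TCP) lies between the finger pads; the fingertips stand 8 mm ahead of it and the grasp point (between the pads) lies 11 mm behind it; x points along the fingers, y is the direction in which the jaws open and shut, and the axes are right-handed (so a half turn about x gives the same grasp; the last joint's range is limited). The gripper opens to 88 mm and grips with 3 to 60 N. Pads are 20 mm wide; open, the fingers measure 115 mm over their backs; the gripper's body (75 mm by 178 mm) begins 61 mm behind the grasp point.
Start: joints at [-1.288, 0.423, 1.63, -0, 1.089, -0.019], TCP at [185.792, -596.729, 230.675] pointing down, gripper open.
Joint ranges: [-3, 3], [-0.9, 2.11], [0.09, 2.58], [-1.31, 4.45], [0.11, 2.69], [-2.54, 2.54]. Speed limits (rad/s): [2.39, 2.39, 3.01, 3.14, 3.14, 3.14].

INTERFACE

Orientations are given as a rotation vector (axis times angle).
In Python, from workcell import ctrl gives the robot as it stands.
- The arm moves only by the tool apply_moves, never from a script. Its argument "increments" is a list of rows, each an object with "gripper": the opening in per cent of the stroke, from 0 (shut) to 100 (fully open); "delta_pos": the shift along the tool's x, y, z in cm, a list of three; "dr": the turn, a rotation vector about the tool's x, y, z in rad, a list of three. In form: [{"gripper": gripper, "delta_pos": [dx, dy, dz], "dr": [ax, ay, az]}, ...]. A call has exactly 5 rows; each row shifts and turns the commanded pose from where the row before left it, along the tool's axes as they then stand; what a row does not reach is not made up. A row lasts 1/12 s, in which the tool goes at most 41.7 mm and 7.16 degrees, less where a joint would pass 70% of its speed; a pose out of reach is approached as far as the arm can. A call with a gripper value outside its range is refused whole. The fingers move at their own pace and stop on an object; the grip force is fixed at half the most. Time passes only in rows, so rows that do not move let the fingers close, or fill a call up. It gives the time, the measured TCP pose, the force and the opening at its end, in the units of the state.
- ctrl.get_obs(): the state, without advancing time (a new reading comes with each control period).
- ctrl.get_image(name): name is "side" or "top" or "wrist"; returns a dict with "img" (400x640x3 uint8, red, green, blue), "range_z" (400x640 float32, mm along the optical axis (not along the pixel's ray), 0 where there is no reading), "mtx" (3x3 intrinsics, pixels), "rvec" (rotation vector, rad) and "tvec" (3), from world to camera coordinates, as OpenCV has them. Camera axes: x right, y down, z forward; pixel columns grow to the right and rows downward; lengths in mm; the calibration is good to about 2 mm. The wrist camera is an equidistant fisheye: a pixel r from the principal point sees the ray r / f radians off the axis. A picture is of the moment at which its call begins.
- ctrl.close_job(): hands the job in, once; it reports no verdict.
The state is a dict: "t": time; "qpos": joint angles; "qvel": joint speeds; "joint_torque": joint torques, N m; "ee_pos": TCP position; "orientation": TCP orientation; "ft_force": force on the tool from outside, world axes, zero at the start; "moment": the same for the moment, N m; "width": finger opening in mm.
Only numpy, scipy, OpenCV 4.12 (cv2) and the standard library are available. Lean on these libraries where they do the work, as an engineer would, in place of code of your own. Each camera call takes 0.05 s, during which the arm holds its last target. There are 200 camera calls.

## Working session

There is one attempt and no reset: what is moved stays moved. The work goes in short steps, Python scripts to look and compute and a tool call to move; the robot and the scene stay as the last step left them, time stands still between calls to the robot, and variables do not carry over. Pictures are saved under pics/ and viewed, about 12 in all and at most 16, crops included, and the job is handed in when it is done.

Besides the shell and the picture viewer there is one more tool, called after "Call:" as name([rows], argument=value, ...), one row to a line, values as JSON. apply_moves: Moves the arm, as the interface text tells. Its arguments: {"type":"object","properties":{"increments":{"type":"array","items":{"type":"object","properties":{"gripper":{"type":"number"},"delta_pos":{"type":"array","items":{"type":"number"}},"dr":{"type":"array","items":{"type":"number"}}}}}},"required":["increments"]}

```bash
mkdir -p pics; ls
python3 - <<'E'
from workcell import ctrl
import cv2,numpy as np
print(ctrl.get_obs())
for n in("top","side"):
    d=ctrl.get_image(n); cv2.imwrite(f"pics/{n}0.png",d["img"][:,:,::-1]); np.savez(f"{n}0.npz",**d)
    R=cv2.Rodrigues(np.array(d["rvec"],float))[0]; print(n,-R.T@np.ravel(d["tvec"]),R[2],d["mtx"])
E
```

```text
pics
{'t': 0.0, 'qpos': array([-1.28798215e+00,  4.23813370e-01,  1.63067965e+00,  1.05956853e-05,
        1.08858398e+00, -1.90180791e-02]), 'qvel': array([ 0.00145905,  0.00012872,  0.00056077, -0.00042833,  0.00046822,
        0.00051662]), 'joint_torque': array([ 5.73113230e-04, -5.44618034e+01, -2.73658222e+01,  6.44317525e-02,
        2.28616077e-02, -1.46253719e-04]), 'ee_pos': array([ 185.66126471, -596.22789176,  229.92289981]), 'orientation': array([ 2.05937324,  0.31473209, -2.05976054]), 'ft_force': array([ 0.36297544, -0.8953535 , -0.50185518]), 'moment': array([ 0.04130539, -0.05858639, -0.0434796 ]), 'width': 88.25501065420534}
top [ 316.72813814   27.79184176 1353.26908346] [ 0.13879003 -0.01449894 -0.99021569] [[435.04733432   0.         319.51629983]
 [  0.         435.04733432 198.03901878]
 [  0.           0.           1.        ]]
side [261.10686644 918.44752519 815.01986209] [ 0.21039004 -0.74449494 -0.63361133] [[378.41362616   0.         316.38210066]
 [  0.         378.41362616 199.56594757]
 [  0.           0.           1.        ]]
```

View pics/top0.png

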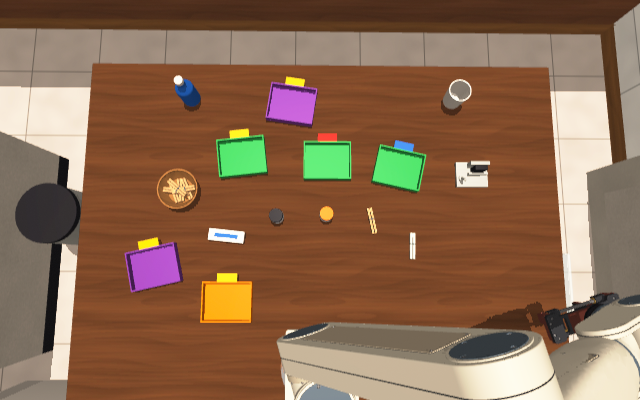

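View pics/side0.png

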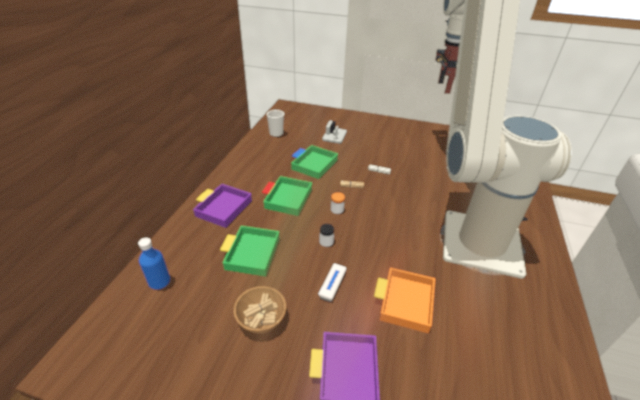

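The top view shows green trays with a yellow tab (241,157), a red tab (327,160) and a blue tab (399,167). The brush is at (226,236), the black canister at (276,215), the orange canister at (326,214), the plain peg at (372,220) and the white peg at (412,246). The purple trays (292,103), (153,266) and the orange tray (226,302) also carry yellow tabs but aren't green, so they are the look-alikes. The bowl is at (177,189).

```bash
cat > h.py <<'E'
import cv2,numpy as np
def cast(d,uv,z):
    R=cv2.Rodrigues(np.array(d["rvec"],float))[0]; c=-R.T@np.ravel(d["tvec"])
    uv=np.atleast_2d(np.array(uv,float)); r=np.c_[uv,np.ones(len(uv))]@np.linalg.inv(d["mtx"]).T@R
    return c[:2]+r[:,:2]*((z-c[2])/r[:,2])[:,None]
def height(d,u,v):
    R=cv2.Rodrigues(np.array(d["rvec"],float))[0]; c=-R.T@np.ravel(d["tvec"])
    return (c+np.linalg.inv(d["mtx"])@[u,v,1]@R*d["range_z"][int(v),int(u)])[2]
def rect(d,m,z):
    cs=cv2.findContours(m,cv2.RETR_EXTERNAL,cv2.CHAIN_APPROX_NONE)[0]; k=max(cs,key=cv2.contourArea)
    p=cast(d,k[:,0,:],z).astype(np.float32); (c,s,a)=cv2.minAreaRect(p)
    b=cv2.boxPoints((c,s,a)); e=[b[1]-b[0],b[2]-b[1]]; L=max(e,key=np.linalg.norm)
    return np.array(c),np.sort(s),np.degrees(np.arctan2(L[1],L[0]))%180,k
E
python3 - <<'E'
from h import *
d=np.load("top0.npz"); hsv=cv2.cvtColor(d["img"],cv2.COLOR_RGB2HSV); H,S,V=cv2.split(hsv)
up=cv2.resize(d["img"][120:270,130:440],None,fx=2.5,fy=2.5,interpolation=cv2.INTER_CUBIC)
cv2.imwrite("pics/crop1.png",up[:,:,::-1])
g=(H>45)&(H<80)&(S>120); 
rows={"tray_y":((205,130,278,188),g,30),"tray_r":((295,135,360,190),g,30),"tray_b":((365,138,432,197),g,30),
"brush":((200,222,252,250),(S<60)&(V>120)|((H>95)&(H<125)),24),"cb":((262,203,290,228),V<75,55),
"co":((313,200,340,226),(H<22)&(S>190)&(V>150),55),"pp":((360,203,384,238),(V>165),12),"pw":((404,228,422,264),(V>150),12)}
for n,((x0,y0,x1,y1),m,z) in rows.items():
    M=np.zeros(m.shape,np.uint8); M[y0:y1,x0:x1]=m[y0:y1,x0:x1]*255
    M=cv2.morphologyEx(M,cv2.MORPH_CLOSE,np.ones((5,5)))
    c,s,a,k=rect(d,M,z); u,v=k[:,0].mean(0)
    print(n,c.round(1),s.round(1),round(a,1),"px",(u.round(),v.round()),"h",height(d,u,v).round(1))
E
```

```text
tray_y [633.1 251.8] [125.  150.6] 96.4 px (np.float64(241.0), np.float64(156.0)) h 1.4
tray_r [622.2 -13.6] [120.9 147. ] 90.2 px (np.float64(327.0), np.float64(160.0)) h 6.6
tray_b [ 598.3 -237.2] [124.9 150.5] 77.1 px (np.float64(399.0), np.float64(168.0)) h -0.4
brush [387.9 293. ] [ 36.4 109.3] 83.8 px (np.float64(226.0), np.float64(235.0)) h 21.1
cb [430.9 131.8] [25.6 42. ] 123.0 px (np.float64(278.0), np.float64(220.0)) h 55.7
co [464.6  -7.3] [20.4 40.3] 112.8 px (np.float64(324.0), np.float64(209.0)) h 53.0
pp [ 436.3 -153.6] [16.1 81.9] 11.0 px (np.float64(372.0), np.float64(220.0)) h 11.2
pw [ 358.6 -278.2] [15.5 82.7] 178.4 px (np.float64(412.0), np.float64(245.0)) h 1.5
```

View pics/crop1.png

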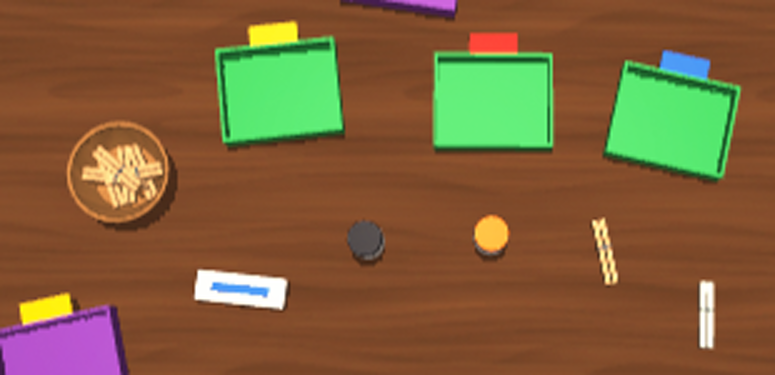

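The crop confirms it: the green trays carry yellow, red and blue tabs, both pegs lie in the open, and the bowl is clear of everything. The peg, brush and tray sizes match the given ones. Only part of each canister cap was masked, so I'll redo those from the depth heights.

```bash
cat >> h.py <<'E'
from scipy.spatial.transform import Rotation as Ro
def plan(x,y,z,jaw,g=None):
    "jaw: world angle (deg) of jaw axis; prints the tool-axis shift (cm) after the turn about tool x"
    from workcell import ctrl
    o=ctrl.get_obs(); R=Ro.from_rotvec(o["orientation"]).as_matrix()
    cur=np.degrees(np.arctan2(R[1,1],R[0,1]))
    dj=(jaw-cur+90)%180-90
    tgt=cur+dj; a=np.radians(tgt)
    X=np.array([0,0,-1.]);Y=np.array([np.cos(a),np.sin(a),0]);T=np.c_[X,Y,np.cross(X,Y)]
    rv=Ro.from_matrix(R.T@T).as_rotvec(); d=np.array([x,y,z])-o["ee_pos"]
    print("cur",o["ee_pos"].round(1),"jaw",round(cur,1),"tilt",np.degrees(np.arccos(-R[2,0])).round(2),"q6",o["qpos"][5].round(2),"w",o["width"].round(1),"t",o["t"].round(2),"F",o["ft_force"].round(1))
    print("turn",rv.round(3),"shift_before",(R.T@d/10).round(2),"shift_after",(T.T@d/10).round(2))
E
python3 - <<'E'
from h import *
d=np.load("top0.npz"); R=cv2.Rodrigues(d["rvec"])[0]; c=-R.T@np.ravel(d["tvec"])
v,u=np.mgrid[:400,:640]; P=(np.stack([u,v,np.ones_like(u)],-1)@np.linalg.inv(d["mtx"]).T@R)*d["range_z"][...,None]+c
for n,(x0,y0,x1,y1) in {"cb":(262,203,292,230),"co":(313,200,342,228)}.items():
    p=P[y0:y1,x0:x1].reshape(-1,3); p=p[p[:,2]>45]; k=cv2.minEnclosingCircle(p[:,:2].astype(np.float32)); print(n,k,np.median(p,0))
# tray rims from depth
for n,(x0,y0,x1,y1) in {"y":(205,136,278,188),"r":(295,140,360,190),"b":(365,148,432,197)}.items():
    p=P[y0:y1,x0:x1].reshape(-1,3); p=p[(p[:,2]>22)&(p[:,2]<40)]; print(n,cv2.minAreaRect(p[:,:2].astype(np.float32)),len(p))
plan(358.6,-278.2,80,88.4)
E
```

```text
cb ((389.47998046875, 91.07341766357422), 96.42304992675781) [444.0299011  139.18657391  55.9875691 ]
co ((394.0997314453125, 5.533830642700195), 80.50959014892578) [450.80421471 -10.74342359  55.17449712]
y ((637.3319702148438, 253.38427734375), (126.96880340576172, 148.7139129638672), 6.316027641296387) 324
r ((625.23388671875, -13.554733276367188), (146.31983947753906, 124.72605895996094), 89.82414245605469) 267
b ((603.6746826171875, -240.41421508789062), (149.40309143066406, 130.10842895507812), 77.10884857177734) 304Traceback (most recent call last):
  File "<stdin>", line 9, in <module>
  File "h.py", line 24, in plan
    print("cur",o["ee_pos"].round(1),"jaw",round(cur,1),"tilt",np.degrees(np.arccos(-R[2,0])).round(2),"q6",o["qpos"][5].round(2),"w",o["width"].round(1),"t",o["t"].round(2),"F",o["ft_force"].round(1))
                                                                                                                                      ^^^^^^^^^^^^^^^^
AttributeError: 'float' object has no attribute 'round'
```

```bash
sed -i 's/o\["width"\].round(1)/round(o["width"],1)/;s/o\["t"\].round(2)/round(o["t"],2)/' h.py; python3 -c "
from h import plan
plan(358.6,-278.2,80,88.4)"
```

```text
cur [ 185.7 -596.3  230. ] jaw -72.7 tilt 0.08 q6 -0.02 w 87.8 t 0.1 F [ 0.2 -0.5 -0.4]
turn [0.33  0.    0.001] shift_before [ 15.03 -25.21 -25.97] shift_after [ 15.   -32.28 -16.4 ]
```

Call:
apply_moves([
  {"gripper": 36,"delta_pos": [0,0,0],"dr": [0.11,0,0]},
  {"gripper": 36,"delta_pos": [0,0,0],"dr": [0.11,0,0]},
  {"gripper": 36,"delta_pos": [0,0,0],"dr": [0.11,0,0]},
  {"gripper": 36,"delta_pos": [1.5,-3.23,-1.64],"dr": [0,0,0]},
  {"gripper": 36,"delta_pos": [1.5,-3.23,-1.64],"dr": [0,0,0]},
])

```text
t: 0.52
ee_pos: [220.2, -533.8, 200.6]
orientation: [-2.208, 0.037, 2.206]
ft_force: [0.7, -0.6, -0.4]
width: 58.0
```

Call:
apply_moves([
  {"gripper": 36,"delta_pos": [1.5,-3.23,-1.64],"dr": [0,0,0]},
  {"gripper": 36,"delta_pos": [1.5,-3.23,-1.64],"dr": [0,0,0]},
  {"gripper": 36,"delta_pos": [1.5,-3.23,-1.64],"dr": [0,0,0]},
  {"gripper": 36,"delta_pos": [1.5,-3.23,-1.64],"dr": [0,0,0]},
  {"gripper": 36,"delta_pos": [1.5,-3.23,-1.64],"dr": [0,0,0]},
])

```text
t: 0.93
ee_pos: [307.2, -372.3, 125.0]
orientation: [-2.207, 0.032, 2.207]
ft_force: [-0.0, -0.9, -1.2]
width: 31.8
```

Call:
apply_moves([
  {"gripper": 36,"delta_pos": [1.5,-3.23,-1.64],"dr": [0,0,0]},
  {"gripper": 36,"delta_pos": [1.5,-3.23,-1.64],"dr": [0,0,0]},
  {"gripper": 36,"delta_pos": [1.5,-3.23,-1.64],"dr": [0,0,0]},
  {"gripper": 36,"delta_pos": [0,0,0],"dr": [0,0,0]},
  {"gripper": 36,"delta_pos": [0,0,0],"dr": [0,0,0]},
])

```text
t: 1.35
ee_pos: [358.9, -276.5, 79.8]
orientation: [-2.206, 0.025, 2.211]
ft_force: [-0.1, -0.0, 1.5]
width: 31.5
```

Run:
```python
from h import *
from workcell import ctrl
plan(358.6,-278.2,11,88.4)
d=ctrl.get_image("wrist"); cv2.imwrite("pics/w1.png",d["img"][:,:,::-1])
```

```text
cur [ 358.9 -276.5   79.8] jaw -91.4 tilt 0.15 q6 0.91 w 31.5 t 1.35 F [-0.1 -0.   1.5]
turn [0.004 0.002 0.002] shift_before [6.88 0.18 0.01] shift_after [6.88 0.17 0.03]
```

View pics/w1.png

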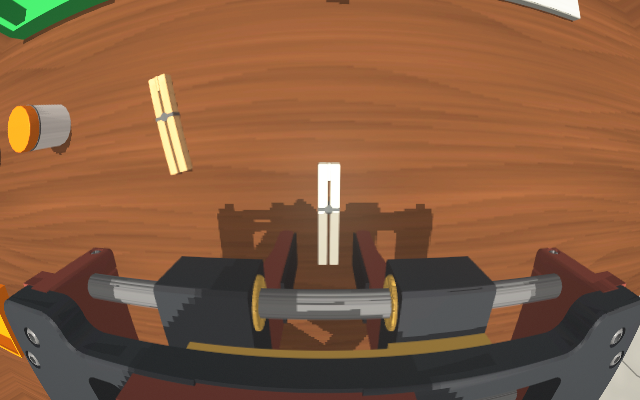

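The white peg at (328,215) sits centred between the fingertips (about 285 and 365). I'll go down, grip and lift.

Call:
apply_moves([
  {"gripper": 36,"delta_pos": [2.5,0.17,0],"dr": [0,0,0]},
  {"gripper": 36,"delta_pos": [2.4,0,0],"dr": [0,0,0]},
  {"gripper": 36,"delta_pos": [1.4,0,0],"dr": [0,0,0]},
  {"gripper": 36,"delta_pos": [0.55,0,0],"dr": [0,0,0]},
  {"gripper": 36,"delta_pos": [0,0,0],"dr": [0,0,0]},
])

```text
t: 1.82
ee_pos: [358.0, -281.0, 11.6]
orientation: [-2.205, 0.032, 2.207]
ft_force: [-0.6, 0.0, -0.2]
width: 31.6
```

Call:
apply_moves([
  {"gripper": 0,"delta_pos": [0,0,0],"dr": [0,0,0]},
  {"gripper": 0,"delta_pos": [0,0,0],"dr": [0,0,0]},
  {"gripper": 0,"delta_pos": [0,0,0],"dr": [0,0,0]},
  {"gripper": 0,"delta_pos": [0,0,0],"dr": [0,0,0]},
  {"gripper": 0,"delta_pos": [0,0,0],"dr": [0,0,0]},
])

```text
t: 2.23
ee_pos: [359.3, -280.9, 13.1]
orientation: [-2.21, 0.032, 2.207]
ft_force: [-2.4, -2.2, 7.5]
width: 15.9
```

Call:
apply_moves([
  {"gripper": 0,"delta_pos": [-1,0,0],"dr": [0,0,0]},
  {"gripper": 0,"delta_pos": [-3,0,0],"dr": [0,0,0]},
  {"gripper": 0,"delta_pos": [-4,0,0],"dr": [0,0,0]},
  {"gripper": 0,"delta_pos": [-4,0,0],"dr": [0,0,0]},
  {"gripper": 0,"delta_pos": [-2,0,0],"dr": [0,0,0]},
])

```text
t: 2.65
ee_pos: [359.9, -280.9, 156.7]
orientation: [-2.213, 0.034, 2.204]
ft_force: [0.9, -0.3, -0.3]
width: 15.6
```

Run:
```python
from h import *
# yellow tray x axis 6.4deg, y axis 96.4
a=np.radians(6.4); c=np.array([636,252.]); Y=np.array([-np.sin(a),np.cos(a)])
for s in(-30,30): print((c+s*Y).round(1))
p=c-30*Y; plan(*p,100,96.4)
```

```text
[639.3 222.2]
[632.7 281.8]
cur [ 359.9 -280.9  156.7] jaw -91.6 tilt 0.28 q6 0.91 w 15.6 t 2.65 F [ 0.9 -0.3 -0.3]
turn [-0.14  -0.004 -0.003] shift_before [  5.63 -51.08 -26.5 ] shift_after [  5.67 -46.88 -33.38]
```

Call:
apply_moves([
  {"gripper": 0,"delta_pos": [0,0,0],"dr": [-0.07,0,0]},
  {"gripper": 0,"delta_pos": [0,0,0],"dr": [-0.07,0,0]},
  {"gripper": 0,"delta_pos": [0.38,-3.13,-2.225],"dr": [0,0,0]},
  {"gripper": 0,"delta_pos": [0.38,-3.13,-2.225],"dr": [0,0,0]},
  {"gripper": 0,"delta_pos": [0.38,-3.13,-2.225],"dr": [0,0,0]},
])

```text
t: 3.07
ee_pos: [415.0, -178.6, 141.7]
orientation: [2.166, 0.118, -2.164]
ft_force: [1.1, -0.2, -0.8]
width: 15.5
```

Call:
apply_moves([
  {"gripper": 0,"delta_pos": [0.38,-3.13,-2.225],"dr": [0,0,0]},
  {"gripper": 0,"delta_pos": [0.38,-3.13,-2.225],"dr": [0,0,0]},
  {"gripper": 0,"delta_pos": [0.38,-3.13,-2.225],"dr": [0,0,0]},
  {"gripper": 0,"delta_pos": [0.38,-3.13,-2.225],"dr": [0,0,0]},
  {"gripper": 0,"delta_pos": [0.38,-3.13,-2.225],"dr": [0,0,0]},
])

```text
t: 3.48
ee_pos: [508.2, -9.4, 122.5]
orientation: [2.164, 0.121, -2.163]
ft_force: [0.0, 0.2, -0.3]
width: 15.8
```

Call:
apply_moves([
  {"gripper": 0,"delta_pos": [0.38,-3.13,-2.225],"dr": [0,0,0]},
  {"gripper": 0,"delta_pos": [0.38,-3.13,-2.225],"dr": [0,0,0]},
  {"gripper": 0,"delta_pos": [0.38,-3.13,-2.225],"dr": [0,0,0]},
  {"gripper": 0,"delta_pos": [0.38,-3.13,-2.225],"dr": [0,0,0]},
  {"gripper": 0,"delta_pos": [0.38,-3.13,-2.225],"dr": [0,0,0]},
])

```text
t: 3.9
ee_pos: [601.2, 158.6, 103.5]
orientation: [2.164, 0.122, -2.163]
ft_force: [0.8, -1.2, -0.3]
width: 15.7
```

Call:
apply_moves([
  {"gripper": 0,"delta_pos": [0.38,-3.13,-2.225],"dr": [0,0,0]},
  {"gripper": 0,"delta_pos": [0.38,-3.13,-2.225],"dr": [0,0,0]},
  {"gripper": 0,"delta_pos": [0,0,0],"dr": [0,0,0]},
  {"gripper": 0,"delta_pos": [0,0,0],"dr": [0,0,0]},
  {"gripper": 0,"delta_pos": [0,0,0],"dr": [0,0,0]},
])

```text
t: 4.32
ee_pos: [637.1, 223.4, 95.3]
orientation: [2.162, 0.121, -2.165]
ft_force: [-0.7, -0.3, -0.3]
width: 15.5
```

Run:
```python
from h import *
from workcell import ctrl
plan(639.3,222.2,17,96.4)
d=ctrl.get_image("wrist"); cv2.imwrite("pics/w2.png",d["img"][:,:,::-1])
```

```text
cur [637.1 223.4  95.3] jaw -83.6 tilt 0.07 q6 1.78 w 15.5 t 4.32 F [-0.7 -0.3 -0.3]
turn [ 0.001  0.001 -0.   ] shift_before [ 7.83  0.14 -0.21] shift_after [ 7.83  0.14 -0.2 ]
```

View pics/w2.png

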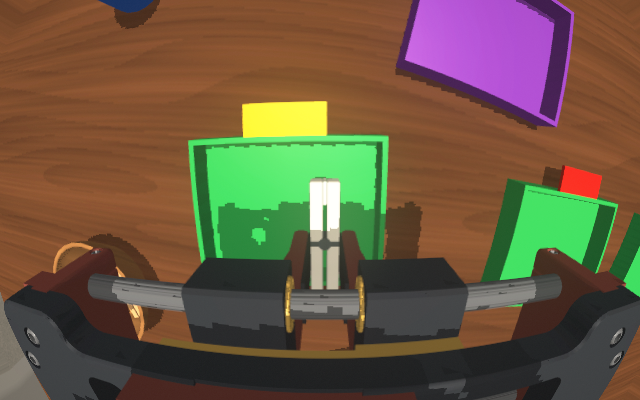

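The peg is level over the right half of the green, yellow-tabbed tray (peg tip at (325,180)), and the walls are clear. I'll lower it and let go.

Call:
apply_moves([
  {"gripper": 0,"delta_pos": [2.8,0.14,-0.2],"dr": [0,0,0]},
  {"gripper": 0,"delta_pos": [2.8,0,0],"dr": [0,0,0]},
  {"gripper": 0,"delta_pos": [1.4,0,0],"dr": [0,0,0]},
  {"gripper": 0,"delta_pos": [0.7,0,0],"dr": [0,0,0]},
  {"gripper": 0,"delta_pos": [0,0,0],"dr": [0,0,0]},
])

```text
t: 4.78
ee_pos: [639.0, 221.1, 17.3]
orientation: [2.161, 0.119, -2.167]
ft_force: [-0.4, 0.3, -0.5]
width: 15.6
```

Call:
apply_moves([
  {"gripper": 0,"delta_pos": [0.1,0,0],"dr": [0,0,0]},
  {"gripper": 34,"delta_pos": [0,0,0],"dr": [0,0,0]},
  {"gripper": 34,"delta_pos": [0,0,0],"dr": [0,0,0]},
  {"gripper": 34,"delta_pos": [0,0,0],"dr": [0,0,0]},
  {"gripper": 34,"delta_pos": [0,0,0],"dr": [0,0,0]},
])

```text
t: 5.2
ee_pos: [640.5, 222.6, 17.8]
orientation: [2.165, 0.121, -2.163]
ft_force: [-0.6, -0.2, 0.4]
width: 29.4
```

Call:
apply_moves([
  {"gripper": 34,"delta_pos": [-1.5,0,0],"dr": [0,0,0]},
  {"gripper": 34,"delta_pos": [-3,0,0],"dr": [0,0,0]},
  {"gripper": 34,"delta_pos": [-3.5,0,0],"dr": [0,0,0]},
  {"gripper": 34,"delta_pos": [-3,0,0],"dr": [0,0,0]},
  {"gripper": 34,"delta_pos": [0,0,0],"dr": [0,0,0]},
])

```text
t: 5.62
ee_pos: [644.3, 223.9, 135.4]
orientation: [2.177, 0.124, -2.153]
ft_force: [0.8, -0.3, 0.5]
width: 29.8
```

Run:
```python
from h import *
plan(436.5,-153.5,80,101)
```

```text
cur [644.3 223.9 135.4] jaw -83.6 tilt 0.66 q6 1.78 w 29.8 t 5.62 F [ 0.8 -0.3  0.5]
turn [-0.08  -0.011  0.002] shift_before [ 5.18 35.19 24.92] shift_after [ 5.54 33.08 27.59]
```

Call:
apply_moves([
  {"gripper": 36,"delta_pos": [0,0,0],"dr": [-0.08,-0.011,0.002]},
  {"gripper": 36,"delta_pos": [0.5,3.007,2.508],"dr": [0,0,0]},
  {"gripper": 36,"delta_pos": [0.5,3.007,2.508],"dr": [0,0,0]},
  {"gripper": 36,"delta_pos": [0.5,3.007,2.508],"dr": [0,0,0]},
  {"gripper": 36,"delta_pos": [0.5,3.007,2.508],"dr": [0,0,0]},
])

```text
t: 6.03
ee_pos: [563.5, 84.2, 109.1]
orientation: [2.108, 0.202, -2.129]
ft_force: [0.7, -1.0, 0.4]
width: 31.3
```

Call:
apply_moves([
  {"gripper": 36,"delta_pos": [0.5,3.007,2.508],"dr": [0,0,0]},
  {"gripper": 36,"delta_pos": [0.5,3.007,2.508],"dr": [0,0,0]},
  {"gripper": 36,"delta_pos": [0.5,3.007,2.508],"dr": [0,0,0]},
  {"gripper": 36,"delta_pos": [0.5,3.007,2.508],"dr": [0,0,0]},
  {"gripper": 36,"delta_pos": [0.5,3.007,2.508],"dr": [0,0,0]},
])

```text
t: 6.45
ee_pos: [469.0, -87.7, 85.8]
orientation: [2.109, 0.201, -2.129]
ft_force: [0.1, -0.3, 0.2]
width: 31.5
```

Call:
apply_moves([
  {"gripper": 36,"delta_pos": [0.5,3.007,2.508],"dr": [0,0,0]},
  {"gripper": 36,"delta_pos": [0.5,3.007,2.508],"dr": [0,0,0]},
  {"gripper": 36,"delta_pos": [0,0,0],"dr": [0,0,0]},
  {"gripper": 36,"delta_pos": [0,0,0],"dr": [0,0,0]},
  {"gripper": 36,"delta_pos": [0,0,0],"dr": [0,0,0]},
])

```text
t: 6.87
ee_pos: [432.5, -155.2, 76.4]
orientation: [2.11, 0.2, -2.13]
ft_force: [0.6, -0.6, -0.5]
width: 31.6
```

Run:
```python
from h import *
plan(436.5,-153.5,12,101)
```

```text
cur [ 432.5 -155.2   76.4] jaw -79.1 tilt 0.58 q6 1.02 w 31.6 t 6.87 F [ 0.6 -0.6 -0.5]
turn [-0.001  0.01  -0.002] shift_before [ 6.43 -0.11 -0.49] shift_after [ 6.44 -0.09 -0.43]
```

Call:
apply_moves([
  {"gripper": 36,"delta_pos": [0,-0.09,-0.43],"dr": [0,0.01,-0.002]},
  {"gripper": 36,"delta_pos": [2.8,0,0],"dr": [0,0,0]},
  {"gripper": 36,"delta_pos": [2.3,0,0],"dr": [0,0,0]},
  {"gripper": 36,"delta_pos": [1.3,0,0],"dr": [0,0,0]},
  {"gripper": 36,"delta_pos": [0,0,0],"dr": [0,0,0]},
])

```text
t: 7.28
ee_pos: [435.5, -151.4, 9.8]
orientation: [2.116, 0.209, -2.124]
ft_force: [0.2, 0.4, 1.2]
width: 31.5
```

Call:
apply_moves([
  {"gripper": 0,"delta_pos": [0,0,0],"dr": [0,0,0]},
  {"gripper": 0,"delta_pos": [0,0,0],"dr": [0,0,0]},
  {"gripper": 0,"delta_pos": [0,0,0],"dr": [0,0,0]},
  {"gripper": 0,"delta_pos": [0,0,0],"dr": [0,0,0]},
  {"gripper": 0,"delta_pos": [0,0,0],"dr": [0,0,0]},
])

```text
t: 7.7
ee_pos: [436.7, -153.4, 12.6]
orientation: [2.121, 0.204, -2.12]
ft_force: [1.7, 4.8, 5.5]
width: 15.6
```

Call:
apply_moves([
  {"gripper": 0,"delta_pos": [-1,0,0],"dr": [0,0,0]},
  {"gripper": 0,"delta_pos": [-3,0,0],"dr": [0,0,0]},
  {"gripper": 0,"delta_pos": [-4,0,0],"dr": [0,0,0]},
  {"gripper": 0,"delta_pos": [-2,0,0],"dr": [0,0,0]},
  {"gripper": 0,"delta_pos": [0,0,0],"dr": [0,0,0]},
])

```text
t: 8.12
ee_pos: [438.6, -154.5, 116.4]
orientation: [2.126, 0.2, -2.113]
ft_force: [0.8, -0.8, -0.3]
width: 15.6
```

Run:
```python
from h import *
plan(632.7,281.8,100,96.4)
```

```text
cur [ 438.6 -154.5  116.4] jaw -79.0 tilt 0.4 q6 1.02 w 15.6 t 8.12 F [ 0.8 -0.8 -0.3]
turn [ 0.08  -0.006 -0.004] shift_before [  1.64 -39.14 -27.36] shift_after [  1.64 -41.19 -24.16]
```

Call:
apply_moves([
  {"gripper": 0,"delta_pos": [0,0,0],"dr": [0.08,0,0]},
  {"gripper": 0,"delta_pos": [0,-3.43,-2.013],"dr": [0,0,0]},
  {"gripper": 0,"delta_pos": [0,-3.43,-2.013],"dr": [0,0,0]},
  {"gripper": 0,"delta_pos": [0,-3.43,-2.013],"dr": [0,0,0]},
  {"gripper": 0,"delta_pos": [0,-3.43,-2.013],"dr": [0,0,0]},
])

```text
t: 8.53
ee_pos: [500.6, -6.8, 111.5]
orientation: [2.163, 0.12, -2.167]
ft_force: [0.9, -0.0, -0.6]
width: 15.6
```

Call:
apply_moves([
  {"gripper": 0,"delta_pos": [0,-3.43,-2.013],"dr": [0,0,0]},
  {"gripper": 0,"delta_pos": [0,-3.43,-2.013],"dr": [0,0,0]},
  {"gripper": 0,"delta_pos": [0,-3.43,-2.013],"dr": [0,0,0]},
  {"gripper": 0,"delta_pos": [0,-3.43,-2.013],"dr": [0,0,0]},
  {"gripper": 0,"delta_pos": [0,-3.43,-2.013],"dr": [0,0,0]},
])

```text
t: 8.95
ee_pos: [581.4, 175.4, 111.1]
orientation: [2.161, 0.121, -2.166]
ft_force: [0.6, 0.5, -0.4]
width: 15.7
```

Call:
apply_moves([
  {"gripper": 0,"delta_pos": [0,-3.43,-2.013],"dr": [0,0,0]},
  {"gripper": 0,"delta_pos": [0,-3.43,-2.013],"dr": [0,0,0]},
  {"gripper": 0,"delta_pos": [0,-3.43,-2.013],"dr": [0,0,0]},
  {"gripper": 0,"delta_pos": [0,0,0],"dr": [0,0,0]},
  {"gripper": 0,"delta_pos": [0,0,0],"dr": [0,0,0]},
])

```text
t: 9.37
ee_pos: [629.8, 284.1, 110.6]
orientation: [2.161, 0.124, -2.164]
ft_force: [-0.1, -0.6, -1.0]
width: 15.7
```

Run:
```python
from h import *
plan(632.7,281.8,17,96.4)
```

```text
cur [629.8 284.1 110.6] jaw -83.4 tilt 0.1 q6 1.86 w 15.7 t 9.37 F [-0.1 -0.6 -1. ]
turn [0.003 0.002 0.   ] shift_before [ 9.36  0.27 -0.28] shift_after [ 9.36  0.27 -0.26]
```

Call:
apply_moves([
  {"gripper": 0,"delta_pos": [3.5,0.2,-0.26],"dr": [0,0,0]},
  {"gripper": 0,"delta_pos": [3.3,0,0],"dr": [0,0,0]},
  {"gripper": 0,"delta_pos": [1.6,0,0],"dr": [0,0,0]},
  {"gripper": 0,"delta_pos": [0.8,0,0],"dr": [0,0,0]},
  {"gripper": 0,"delta_pos": [0,0,0],"dr": [0,0,0]},
])

```text
t: 9.78
ee_pos: [631.3, 279.3, 17.8]
orientation: [2.158, 0.119, -2.169]
ft_force: [0.6, -0.6, -0.1]
width: 16.0
```

Call:
apply_moves([
  {"gripper": 0,"delta_pos": [0.15,0,0],"dr": [0,0,0]},
  {"gripper": 34,"delta_pos": [0,0,0],"dr": [0,0,0]},
  {"gripper": 34,"delta_pos": [0,0,0],"dr": [0,0,0]},
  {"gripper": 34,"delta_pos": [0,0,0],"dr": [0,0,0]},
  {"gripper": 34,"delta_pos": [0,0,0],"dr": [0,0,0]},
])

```text
t: 10.2
ee_pos: [633.3, 281.2, 19.0]
orientation: [2.164, 0.122, -2.164]
ft_force: [-0.0, 0.5, 0.6]
width: 29.7
```

Call:
apply_moves([
  {"gripper": 34,"delta_pos": [-1.5,0,0],"dr": [0,0,0]},
  {"gripper": 34,"delta_pos": [-3,0,0],"dr": [0,0,0]},
  {"gripper": 34,"delta_pos": [-3.5,0,0],"dr": [0,0,0]},
  {"gripper": 34,"delta_pos": [-2.5,0,0],"dr": [0,0,0]},
  {"gripper": 34,"delta_pos": [0,0,0],"dr": [0,0,0]},
])

```text
t: 10.62
ee_pos: [636.6, 282.6, 130.9]
orientation: [2.175, 0.126, -2.156]
ft_force: [1.8, -0.4, 0.3]
width: 29.8
```

Run:
```python
from h import *
from workcell import ctrl
plan(444,139,110,60)
plan(388,293,110,-6.2)
d=ctrl.get_image("wrist"); cv2.imwrite("pics/w3.png",d["img"][:,:,::-1])
```

```text
cur [636.6 282.6 130.9] jaw -83.6 tilt 0.56 q6 1.86 w 29.8 t 10.62 F [ 1.8 -0.4  0.3]
turn [ 0.636 -0.008  0.006] shift_before [ 1.85 12.12 20.76] shift_after [ 2.09 22.06  9.5 ]
cur [636.6 282.6 130.9] jaw -83.6 tilt 0.56 q6 1.86 w 29.8 t 10.62 F [ 1.8 -0.4  0.3]
turn [-1.351 -0.01  -0.003] shift_before [ 1.87 -3.81 24.6 ] shift_after [  2.09 -24.82   1.65]
```

View pics/w3.png

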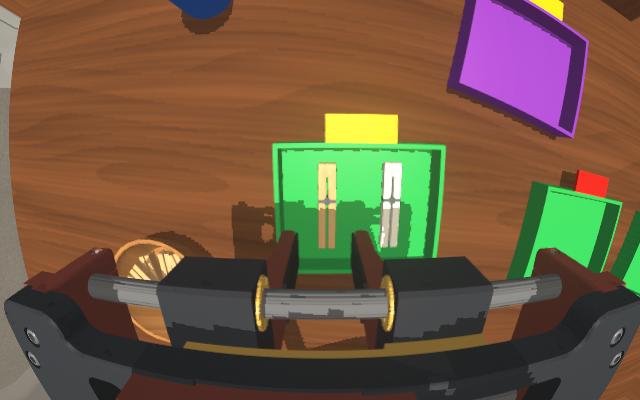

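Both pegs lie flat, side by side, on the yellow tray's floor (plain at (327,205), white at (391,205)), and the bowl is undisturbed. The brush is next.

Call:
apply_moves([
  {"gripper": 58,"delta_pos": [0,0,0],"dr": [-0.123,0,0]},
  {"gripper": 58,"delta_pos": [0,0,0],"dr": [-0.123,0,0]},
  {"gripper": 58,"delta_pos": [0,0,0],"dr": [-0.123,0,0]},
  {"gripper": 58,"delta_pos": [0,0,0],"dr": [-0.123,0,0]},
  {"gripper": 58,"delta_pos": [0,0,0],"dr": [-0.123,0,0]},
])

```text
t: 11.08
ee_pos: [632.2, 280.7, 122.4]
orientation: [1.792, 0.689, -1.797]
ft_force: [-0.1, 0.3, -1.5]
width: 51.0
```

Call:
apply_moves([
  {"gripper": 58,"delta_pos": [0,0,0],"dr": [-0.123,0,0]},
  {"gripper": 58,"delta_pos": [0,0,0],"dr": [-0.123,0,0]},
  {"gripper": 58,"delta_pos": [0,0,0],"dr": [-0.123,0,0]},
  {"gripper": 58,"delta_pos": [0,0,0],"dr": [-0.123,0,0]},
  {"gripper": 58,"delta_pos": [0,0,0],"dr": [-0.123,0,0]},
])

```text
t: 11.5
ee_pos: [632.2, 280.7, 122.4]
orientation: [1.37, 1.097, -1.374]
ft_force: [-0.1, -0.4, -0.1]
width: 51.0
```

Call:
apply_moves([
  {"gripper": 58,"delta_pos": [0,0,0],"dr": [-0.121,0,0]},
  {"gripper": 58,"delta_pos": [0.3,-4.1,0.27],"dr": [0,0,0]},
  {"gripper": 58,"delta_pos": [0.3,-4.1,0.27],"dr": [0,0,0]},
  {"gripper": 58,"delta_pos": [0.3,-4.1,0.27],"dr": [0,0,0]},
  {"gripper": 58,"delta_pos": [0.3,-4.1,0.27],"dr": [0,0,0]},
])

```text
t: 11.92
ee_pos: [466.2, 287.2, 110.6]
orientation: [1.287, 1.157, -1.291]
ft_force: [-0.3, 0.6, -0.4]
width: 50.8
```

Call:
apply_moves([
  {"gripper": 58,"delta_pos": [0.3,-4.1,0.27],"dr": [0,0,0]},
  {"gripper": 58,"delta_pos": [0.3,-4.1,0.27],"dr": [0,0,0]},
  {"gripper": 58,"delta_pos": [0,0,0],"dr": [0,0,0]},
  {"gripper": 58,"delta_pos": [0,0,0],"dr": [0,0,0]},
  {"gripper": 58,"delta_pos": [0,0,0],"dr": [0,0,0]},
])

```text
t: 12.33
ee_pos: [386.9, 291.8, 105.6]
orientation: [1.288, 1.157, -1.288]
ft_force: [0.8, 1.0, 0.1]
width: 50.9
```

Run:
```python
from h import *
from workcell import ctrl
plan(388,293,12,-6.2)
d=ctrl.get_image("wrist"); cv2.imwrite("pics/w4.png",d["img"][:,:,::-1])
```

```text
cur [386.9 291.8 105.6] jaw -6.1 tilt 0.04 q6 0.73 w 50.9 t 12.33 F [0.8 1.  0.1]
turn [ 0.001 -0.001  0.   ] shift_before [ 9.36  0.1  -0.13] shift_after [ 9.36  0.09 -0.14]
```

View pics/w4.png

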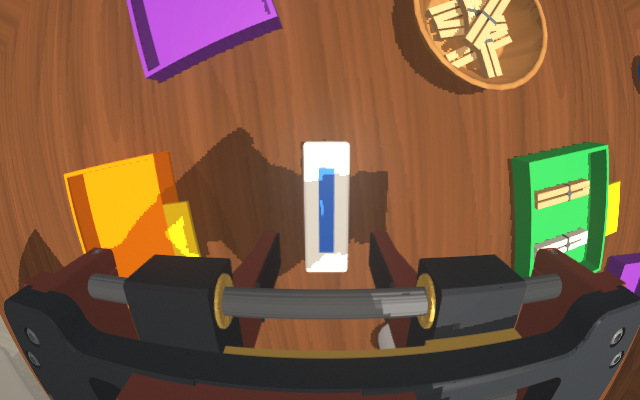

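The brush at (326,207) is centred between the fingers, so I'll grip it.

Call:
apply_moves([
  {"gripper": 58,"delta_pos": [3.5,0.09,-0.14],"dr": [0,0,0]},
  {"gripper": 58,"delta_pos": [3.3,0,0],"dr": [0,0,0]},
  {"gripper": 58,"delta_pos": [1.7,0,0],"dr": [0,0,0]},
  {"gripper": 58,"delta_pos": [0.85,0,0],"dr": [0,0,0]},
  {"gripper": 58,"delta_pos": [0,0,0],"dr": [0,0,0]},
])

```text
t: 12.8
ee_pos: [387.7, 292.0, 10.1]
orientation: [1.286, 1.157, -1.292]
ft_force: [-0.9, 0.0, -2.0]
width: 51.0
```

Call:
apply_moves([
  {"gripper": 0,"delta_pos": [0,0,0],"dr": [0,0,0]},
  {"gripper": 0,"delta_pos": [0,0,0],"dr": [0,0,0]},
  {"gripper": 0,"delta_pos": [0,0,0],"dr": [0,0,0]},
  {"gripper": 0,"delta_pos": [0,0,0],"dr": [0,0,0]},
  {"gripper": 0,"delta_pos": [0,0,0],"dr": [0,0,0]},
])

```text
t: 13.22
ee_pos: [388.4, 293.2, 13.0]
orientation: [1.29, 1.157, -1.287]
ft_force: [-0.0, -1.4, 6.8]
width: 35.8
```

Call:
apply_moves([
  {"gripper": 0,"delta_pos": [-1,0,0],"dr": [0,0,0]},
  {"gripper": 0,"delta_pos": [-3,0,0],"dr": [0,0,0]},
  {"gripper": 0,"delta_pos": [-4,0,0],"dr": [0,0,0]},
  {"gripper": 0,"delta_pos": [-2.5,0,0],"dr": [0,0,0]},
  {"gripper": 0,"delta_pos": [0,0,0],"dr": [0,0,0]},
])

```text
t: 13.63
ee_pos: [390.1, 294.5, 122.1]
orientation: [1.295, 1.156, -1.281]
ft_force: [1.6, -0.1, 0.2]
width: 36.0
```

Run:
```python
from h import *
plan(624,-13.5,110,0)
```

```text
cur [390.1 294.5 122.1] jaw -6.2 tilt 0.46 q6 0.73 w 36.0 t 13.63 F [ 1.6 -0.1  0.2]
turn [-0.108 -0.006 -0.006] shift_before [ 1.19 26.57 28.11] shift_after [ 1.21 23.39 30.8 ]
```

Call:
apply_moves([
  {"gripper": 0,"delta_pos": [0,0,0],"dr": [-0.108,0,0]},
  {"gripper": 0,"delta_pos": [0,2.34,3.08],"dr": [0,0,0]},
  {"gripper": 0,"delta_pos": [0,2.34,3.08],"dr": [0,0,0]},
  {"gripper": 0,"delta_pos": [0,2.34,3.08],"dr": [0,0,0]},
  {"gripper": 0,"delta_pos": [0,2.34,3.08],"dr": [0,0,0]},
])

```text
t: 14.05
ee_pos: [481.4, 168.1, 116.6]
orientation: [1.208, 1.211, -1.21]
ft_force: [-0.2, 0.5, -0.7]
width: 35.9
```

Call:
apply_moves([
  {"gripper": 0,"delta_pos": [0,2.34,3.08],"dr": [0,0,0]},
  {"gripper": 0,"delta_pos": [0,2.34,3.08],"dr": [0,0,0]},
  {"gripper": 0,"delta_pos": [0,2.34,3.08],"dr": [0,0,0]},
  {"gripper": 0,"delta_pos": [0,2.34,3.08],"dr": [0,0,0]},
  {"gripper": 0,"delta_pos": [0,2.34,3.08],"dr": [0,0,0]},
])

```text
t: 14.47
ee_pos: [598.4, 13.7, 116.1]
orientation: [1.209, 1.211, -1.211]
ft_force: [-0.1, 1.3, -0.5]
width: 35.6
```

Call:
apply_moves([
  {"gripper": 0,"delta_pos": [0,2.34,3.08],"dr": [0,0,0]},
  {"gripper": 0,"delta_pos": [0,0,0],"dr": [0,0,0]},
  {"gripper": 0,"delta_pos": [0,0,0],"dr": [0,0,0]},
  {"gripper": 0,"delta_pos": [0,0,0],"dr": [0,0,0]},
  {"gripper": 0,"delta_pos": [0,0,0],"dr": [0,0,0]},
])

```text
t: 14.88
ee_pos: [620.3, -14.3, 116.0]
orientation: [1.207, 1.212, -1.21]
ft_force: [-0.7, 0.1, -0.2]
width: 35.4
```

Run:
```python
from h import *
plan(624,-13.5,17,0)
```

```text
cur [620.3 -14.3 116. ] jaw 0.1 tilt 0.17 q6 -0.04 w 35.4 t 14.88 F [-0.7  0.1 -0.2]
turn [ 0.001 -0.001  0.003] shift_before [ 9.9   0.4  -0.08] shift_after [ 9.9   0.37 -0.08]
```

Call:
apply_moves([
  {"gripper": 0,"delta_pos": [3.5,0.37,-0.08],"dr": [0,0,0]},
  {"gripper": 0,"delta_pos": [3.4,0,0],"dr": [0,0,0]},
  {"gripper": 0,"delta_pos": [2.0,0,0],"dr": [0,0,0]},
  {"gripper": 0,"delta_pos": [0.8,0,0],"dr": [0,0,0]},
  {"gripper": 0,"delta_pos": [0,0,0],"dr": [0,0,0]},
])

```text
t: 15.3
ee_pos: [623.0, -13.2, 18.0]
orientation: [1.206, 1.214, -1.212]
ft_force: [-1.1, -0.6, -0.0]
width: 35.9
```

Call:
apply_moves([
  {"gripper": 0,"delta_pos": [0.2,0,0],"dr": [0,0,0]},
  {"gripper": 55,"delta_pos": [0,0,0],"dr": [0,0,0]},
  {"gripper": 55,"delta_pos": [0,0,0],"dr": [0,0,0]},
  {"gripper": 55,"delta_pos": [0,0,0],"dr": [0,0,0]},
  {"gripper": 55,"delta_pos": [0,0,0],"dr": [0,0,0]},
])

```text
t: 15.72
ee_pos: [625.7, -14.5, 18.3]
orientation: [1.209, 1.209, -1.209]
ft_force: [0.4, -0.3, 0.8]
width: 48.4
```

Call:
apply_moves([
  {"gripper": 55,"delta_pos": [-1.5,0,0],"dr": [0,0,0]},
  {"gripper": 55,"delta_pos": [-3,0,0],"dr": [0,0,0]},
  {"gripper": 55,"delta_pos": [-4,0,0],"dr": [0,0,0]},
  {"gripper": 55,"delta_pos": [-4,0,0],"dr": [0,0,0]},
  {"gripper": 55,"delta_pos": [0,0,0],"dr": [0,0,0]},
])

```text
t: 16.13
ee_pos: [630.3, -14.8, 151.7]
orientation: [1.215, 1.2, -1.2]
ft_force: [0.9, 0.7, 0.7]
width: 48.7
```

Run:
```python
from h import *
from workcell import ctrl
plan(444,139,120,0)
plan(451,-10.7,120,-12.9)
d=ctrl.get_image("top"); np.savez("top1.npz",**d)
cv2.imwrite("pics/t1.png",cv2.resize(d["img"][120:270,130:440],None,fx=2.5,fy=2.5)[:,:,::-1])
```

```text
cur [630.3 -14.8 151.7] jaw -0.0 tilt 0.7 q6 -0.04 w 48.7 t 16.13 F [0.9 0.7 0.7]
turn [-0.     0.    -0.012] shift_before [  2.94 -18.67 -15.38] shift_after [  3.17 -18.63 -15.38]
cur [630.3 -14.8 151.7] jaw -0.0 tilt 0.7 q6 -0.04 w 48.7 t 16.13 F [0.9 0.7 0.7]
turn [ 0.225 -0.001 -0.012] shift_before [  2.95 -17.97  -0.41] shift_after [  3.17 -17.57   3.6 ]
```

View pics/t1.png

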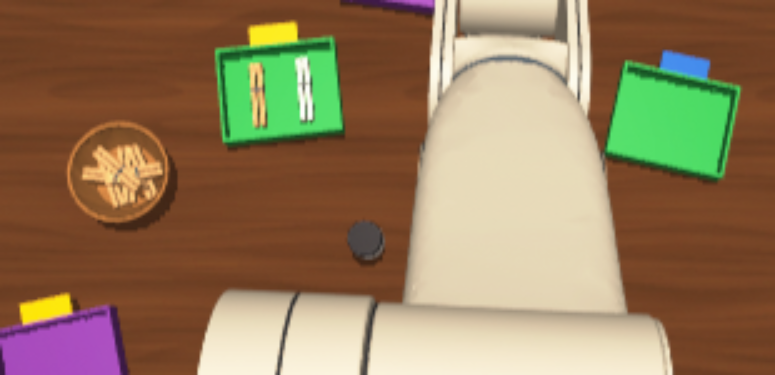

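The arm hides the red tray for now. The pegs lie flat in the yellow-tab tray at (258,95) and (305,90), and the bowl hasn't moved. The orange canister is next.

Call:
apply_moves([
  {"gripper": 75,"delta_pos": [0,0,0],"dr": [0.112,0,0]},
  {"gripper": 75,"delta_pos": [0,0,0],"dr": [0.113,0,0]},
  {"gripper": 75,"delta_pos": [0.5,-3.5,0.72],"dr": [0,0,0]},
  {"gripper": 75,"delta_pos": [0.5,-3.5,0.72],"dr": [0,0,0]},
  {"gripper": 75,"delta_pos": [0.5,-3.5,0.72],"dr": [0,0,0]},
])

```text
t: 16.6
ee_pos: [516.3, -12.2, 127.1]
orientation: [1.372, 1.096, -1.375]
ft_force: [-0.6, 0.4, -0.1]
width: 65.8
```

Call:
apply_moves([
  {"gripper": 75,"delta_pos": [0.5,-3.5,0.72],"dr": [0,0,0]},
  {"gripper": 75,"delta_pos": [0.5,-3.5,0.72],"dr": [0,0,0]},
  {"gripper": 75,"delta_pos": [0,0,0],"dr": [0,0,0]},
  {"gripper": 75,"delta_pos": [0,0,0],"dr": [0,0,0]},
  {"gripper": 75,"delta_pos": [0,0,0],"dr": [0,0,0]},
])

```text
t: 17.02
ee_pos: [447.6, -10.7, 118.1]
orientation: [1.373, 1.094, -1.373]
ft_force: [1.0, 0.1, 0.2]
width: 65.7
```

Run:
```python
from h import *
from workcell import ctrl
plan(451,-10.7,24,-12.9)
d=ctrl.get_image("wrist"); cv2.imwrite("pics/w5.png",d["img"][:,:,::-1])
```

```text
cur [447.6 -10.7 118.1] jaw -12.9 tilt 0.02 q6 0.17 w 65.7 t 17.02 F [1.  0.1 0.2]
turn [ 0. -0. -0.] shift_before [ 9.41  0.33 -0.07] shift_after [ 9.41  0.33 -0.07]
```

View pics/w5.png

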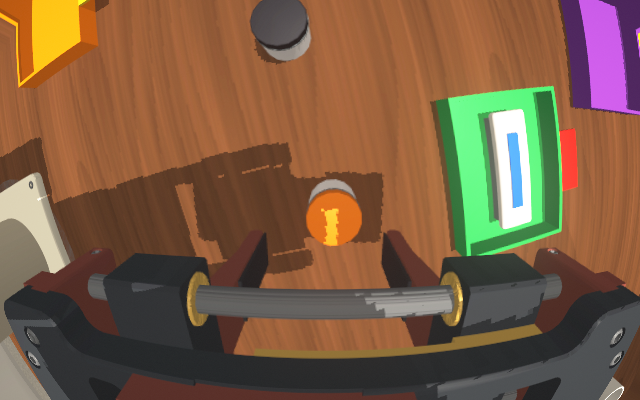

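The brush lies in the red-tab tray at (512,170). The orange cap is at (334,218), between the fingers. I'll check its fore-aft position by casting the wrist camera's rays.

```bash
cat >> h.py <<'E'
def wcast(d,uv,z):
    R=cv2.Rodrigues(np.array(d["rvec"],float))[0]; c=-R.T@np.ravel(d["tvec"]); K=np.array(d["mtx"])
    n=cv2.fisheye.undistortPoints(np.array(uv,float).reshape(-1,1,2),K,np.zeros(4)).reshape(-1,2)
    r=np.c_[n,np.ones(len(n))]@R; return c[:2]+r[:,:2]*((z-c[2])/r[:,2])[:,None]
def wcap(d,m,box,z=55):
    x0,y0,x1,y1=box; M=np.zeros(m.shape,np.uint8); M[y0:y1,x0:x1]=m[y0:y1,x0:x1]*255
    k=max(cv2.findContours(M,cv2.RETR_EXTERNAL,cv2.CHAIN_APPROX_NONE)[0],key=cv2.contourArea)
    return cv2.minEnclosingCircle(wcast(d,k[:,0],z).astype(np.float32))
E
python3 - <<'E'
from h import *
from workcell import ctrl
d=ctrl.get_image("wrist"); H,S,V=cv2.split(cv2.cvtColor(d["img"],cv2.COLOR_RGB2HSV))
print(wcap(d,(H<25)&(S>195)&(V>190),(300,180,370,250)), wcap(d,V<75,(245,0,312,50)))
E
```

```text
((454.6188049316406, -12.933064460754395), 20.618295669555664) ((449.0736389160156, 132.73231506347656), 19.17576026916504)
```

Call:
apply_moves([
  {"gripper": 75,"delta_pos": [0,0.6,0],"dr": [0,0,0]},
  {"gripper": 75,"delta_pos": [3.5,0,0],"dr": [0,0,0]},
  {"gripper": 75,"delta_pos": [3.5,0,0],"dr": [0,0,0]},
  {"gripper": 75,"delta_pos": [2.3,0,0],"dr": [0,0,0]},
  {"gripper": 75,"delta_pos": [0,0,0],"dr": [0,0,0]},
])

```text
t: 17.53
ee_pos: [451.1, -11.9, 21.1]
orientation: [1.369, 1.099, -1.379]
ft_force: [-0.0, 1.2, 0.1]
width: 66.0
```

Call:
apply_moves([
  {"gripper": 0,"delta_pos": [0,0,0],"dr": [0,0,0]},
  {"gripper": 0,"delta_pos": [0,0,0],"dr": [0,0,0]},
  {"gripper": 0,"delta_pos": [0,0,0],"dr": [0,0,0]},
  {"gripper": 0,"delta_pos": [0,0,0],"dr": [0,0,0]},
  {"gripper": 0,"delta_pos": [0,0,0],"dr": [0,0,0]},
])

```text
t: 17.95
ee_pos: [453.8, -12.0, 26.1]
orientation: [1.374, 1.093, -1.371]
ft_force: [0.3, -0.5, 6.2]
width: 41.4
```

Run:
```python
from h import *
a=np.radians(-12.9); c=np.array([602,-238.]); Y=np.array([-np.sin(a),np.cos(a)])
for s in(-32,32): print((c+s*Y).round(1))
plan(*(c-32*Y),120,-12.9)
```

```text
[ 594.9 -269.2]
[ 609.1 -206.8]
cur [453.8 -12.   26.1] jaw -12.9 tilt 0.12 q6 0.17 w 41.4 t 17.95 F [ 0.3 -0.5  6.2]
turn [ 0.    -0.001 -0.002] shift_before [-9.36 19.5  21.92] shift_after [-9.39 19.49 21.92]
```

Call:
apply_moves([
  {"gripper": 0,"delta_pos": [-1,0,0],"dr": [0,0,0]},
  {"gripper": 0,"delta_pos": [-2.5,0,0],"dr": [0,0,0]},
  {"gripper": 0,"delta_pos": [-3,0,0],"dr": [0,0,0]},
  {"gripper": 0,"delta_pos": [-3,0,0],"dr": [0,0,0]},
  {"gripper": 0,"delta_pos": [0,0,0],"dr": [0,0,0]},
])

```text
t: 18.37
ee_pos: [455.5, -12.1, 125.0]
orientation: [1.377, 1.089, -1.367]
ft_force: [0.8, -0.9, 0.5]
width: 41.8
```

Call:
apply_moves([
  {"gripper": 0,"delta_pos": [0,2.436,2.74],"dr": [0,0,0]},
  {"gripper": 0,"delta_pos": [0,2.436,2.74],"dr": [0,0,0]},
  {"gripper": 0,"delta_pos": [0,2.436,2.74],"dr": [0,0,0]},
  {"gripper": 0,"delta_pos": [0,2.436,2.74],"dr": [0,0,0]},
  {"gripper": 0,"delta_pos": [0,2.436,2.74],"dr": [0,0,0]},
])

```text
t: 18.78
ee_pos: [540.9, -174.1, 119.9]
orientation: [1.372, 1.095, -1.374]
ft_force: [-0.1, 0.9, -1.2]
width: 41.9
```

Call:
apply_moves([
  {"gripper": 0,"delta_pos": [0,2.436,2.74],"dr": [0,0,0]},
  {"gripper": 0,"delta_pos": [0,2.436,2.74],"dr": [0,0,0]},
  {"gripper": 0,"delta_pos": [0,2.436,2.74],"dr": [0,0,0]},
  {"gripper": 0,"delta_pos": [0,0,0],"dr": [0,0,0]},
  {"gripper": 0,"delta_pos": [0,0,0],"dr": [0,0,0]},
])

```text
t: 19.2
ee_pos: [593.7, -270.5, 119.2]
orientation: [1.374, 1.094, -1.375]
ft_force: [-1.4, 1.3, -1.0]
width: 41.9
```

Run:
```python
from h import *
from workcell import ctrl
plan(594.9,-269.2,30,-12.9)
d=ctrl.get_image("wrist"); cv2.imwrite("pics/w6.png",d["img"][:,:,::-1])
```

```text
cur [ 593.7 -270.5  119.2] jaw -13.0 tilt 0.06 q6 -0.22 w 41.9 t 19.2 F [-1.4  1.3 -1. ]
turn [-0.002 -0.     0.001] shift_before [ 8.92  0.1  -0.16] shift_after [ 8.92  0.09 -0.16]
```

View pics/w6.png

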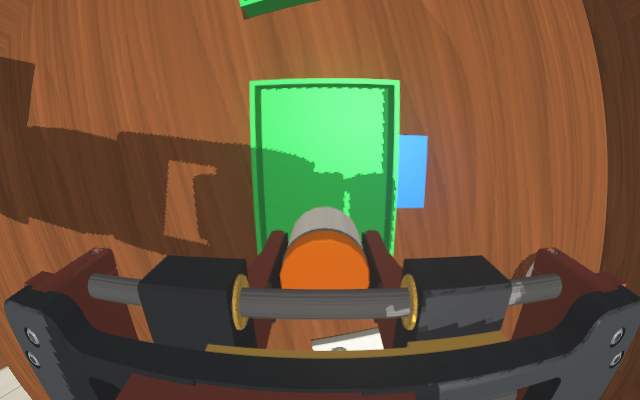

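The canister is upright above the near half of the blue-tab tray and centred between its long walls (252–398, canister at 325). I'll lower it and let go.

Call:
apply_moves([
  {"gripper": 0,"delta_pos": [3.4,0.09,-0.16],"dr": [0,0,0]},
  {"gripper": 0,"delta_pos": [3.1,0,0],"dr": [0,0,0]},
  {"gripper": 0,"delta_pos": [1.5,0,0],"dr": [0,0,0]},
  {"gripper": 0,"delta_pos": [0.7,0,0],"dr": [0,0,0]},
  {"gripper": 0,"delta_pos": [0.2,0,0],"dr": [0,0,0]},
])

```text
t: 19.67
ee_pos: [593.4, -266.2, 29.8]
orientation: [1.371, 1.099, -1.375]
ft_force: [-0.8, 0.6, -0.8]
width: 41.5
```

Call:
apply_moves([
  {"gripper": 0,"delta_pos": [0.1,0,0],"dr": [0,0,0]},
  {"gripper": 62,"delta_pos": [0,0,0],"dr": [0,0,0]},
  {"gripper": 62,"delta_pos": [0,0,0],"dr": [0,0,0]},
  {"gripper": 62,"delta_pos": [0,0,0],"dr": [0,0,0]},
  {"gripper": 62,"delta_pos": [0,0,0],"dr": [0,0,0]},
])

```text
t: 20.08
ee_pos: [595.2, -267.9, 30.3]
orientation: [1.373, 1.094, -1.373]
ft_force: [0.6, 0.3, -0.9]
width: 54.4
```

Call:
apply_moves([
  {"gripper": 62,"delta_pos": [-1.5,0,0],"dr": [0,0,0]},
  {"gripper": 62,"delta_pos": [-3,0,0],"dr": [0,0,0]},
  {"gripper": 62,"delta_pos": [-4,0,0],"dr": [0,0,0]},
  {"gripper": 62,"delta_pos": [-2,0,0],"dr": [0,0,0]},
  {"gripper": 62,"delta_pos": [0,0,0],"dr": [0,0,0]},
])

```text
t: 20.5
ee_pos: [598.2, -269.3, 141.4]
orientation: [1.375, 1.086, -1.368]
ft_force: [0.9, 0.3, 0.2]
width: 54.2
```

Run:
```python
from h import *
plan(448,134,130,-12.9)
```

```text
cur [ 598.2 -269.3  141.4] jaw -12.9 tilt 0.51 q6 -0.22 w 54.2 t 20.5 F [0.9 0.3 0.2]
turn [ 0.     0.002 -0.009] shift_before [  0.86 -23.65 -35.96] shift_after [  1.14 -23.64 -35.96]
```

Call:
apply_moves([
  {"gripper": 75,"delta_pos": [0,-2.14,-3.27],"dr": [0,0,0]},
  {"gripper": 75,"delta_pos": [0,-2.14,-3.27],"dr": [0,0,0]},
  {"gripper": 75,"delta_pos": [0,-2.14,-3.27],"dr": [0,0,0]},
  {"gripper": 75,"delta_pos": [0,-2.14,-3.27],"dr": [0,0,0]},
  {"gripper": 75,"delta_pos": [0,-2.14,-3.27],"dr": [0,0,0]},
])

```text
t: 20.92
ee_pos: [525.8, -83.1, 134.7]
orientation: [1.373, 1.095, -1.375]
ft_force: [-0.2, -0.2, -0.2]
width: 65.7
```

Call:
apply_moves([
  {"gripper": 75,"delta_pos": [0,-2.14,-3.27],"dr": [0,0,0]},
  {"gripper": 75,"delta_pos": [0,-2.14,-3.27],"dr": [0,0,0]},
  {"gripper": 75,"delta_pos": [0,-2.14,-3.27],"dr": [0,0,0]},
  {"gripper": 75,"delta_pos": [0,-2.14,-3.27],"dr": [0,0,0]},
  {"gripper": 75,"delta_pos": [0,-2.14,-3.27],"dr": [0,0,0]},
])

```text
t: 21.33
ee_pos: [458.1, 100.2, 135.0]
orientation: [1.373, 1.095, -1.374]
ft_force: [1.4, 0.6, 0.3]
width: 65.7
```

Call:
apply_moves([
  {"gripper": 75,"delta_pos": [0,-2.14,-3.27],"dr": [0,0,0]},
  {"gripper": 75,"delta_pos": [0,0,0],"dr": [0,0,0]},
  {"gripper": 75,"delta_pos": [0,0,0],"dr": [0,0,0]},
  {"gripper": 75,"delta_pos": [0,0,0],"dr": [0,0,0]},
  {"gripper": 75,"delta_pos": [0,0,0],"dr": [0,0,0]},
])

```text
t: 21.75
ee_pos: [446.1, 134.5, 134.8]
orientation: [1.373, 1.094, -1.375]
ft_force: [-0.9, -0.4, -0.7]
width: 65.6
```

Run:
```python
from h import *
from workcell import ctrl
d=ctrl.get_image("wrist"); cv2.imwrite("pics/w7.png",d["img"][:,:,::-1]); H,S,V=cv2.split(cv2.cvtColor(d["img"],cv2.COLOR_RGB2HSV))
print(wcap(d,V<85,(285,150,385,240)))
plan(448,134,24,-12.9)
```

```text
((447.6641540527344, 139.71829223632812), 22.775671005249023)
cur [446.1 134.3 134.8] jaw -13.0 tilt 0.06 q6 0.49 w 65.7 t 21.8 F [0.3 0.3 0.3]
turn [-0.002  0.     0.001] shift_before [11.08  0.2  -0.02] shift_after [ 1.108e+01  1.900e-01 -1.000e-02]
```

View pics/w7.png

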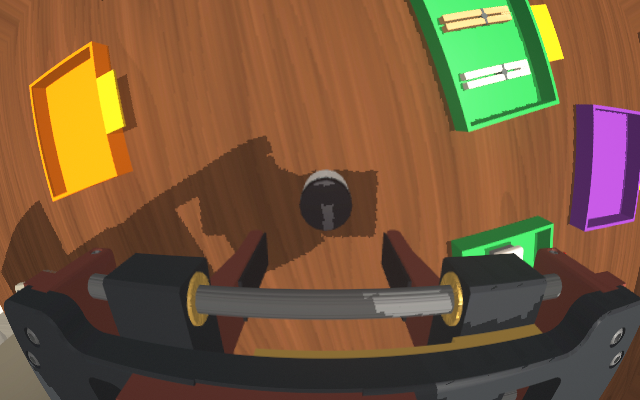

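The black cap at (326,203) lies between the fingers. The ray cast gives (447.7,139.7), against (444,139) from the top view. I'll move 4 mm toward it and grip.

Call:
apply_moves([
  {"gripper": 75,"delta_pos": [1.5,0,-0.43],"dr": [0,0,0]},
  {"gripper": 75,"delta_pos": [3.5,0,0],"dr": [0,0,0]},
  {"gripper": 75,"delta_pos": [3.5,0,0],"dr": [0,0,0]},
  {"gripper": 75,"delta_pos": [2.4,0,0],"dr": [0,0,0]},
  {"gripper": 75,"delta_pos": [0,0,0],"dr": [0,0,0]},
])

```text
t: 22.22
ee_pos: [444.1, 137.5, 22.0]
orientation: [1.369, 1.097, -1.382]
ft_force: [-1.6, 0.1, 0.6]
width: 65.8
```

Call:
apply_moves([
  {"gripper": 0,"delta_pos": [0,0,0],"dr": [0,0,0]},
  {"gripper": 0,"delta_pos": [0,0,0],"dr": [0,0,0]},
  {"gripper": 0,"delta_pos": [0,0,0],"dr": [0,0,0]},
  {"gripper": 0,"delta_pos": [0,0,0],"dr": [0,0,0]},
  {"gripper": 0,"delta_pos": [0,0,0],"dr": [0,0,0]},
])

```text
t: 22.63
ee_pos: [447.8, 139.8, 27.3]
orientation: [1.375, 1.094, -1.371]
ft_force: [0.3, -2.9, 7.7]
width: 41.2
```

Call:
apply_moves([
  {"gripper": 0,"delta_pos": [-1,0,0],"dr": [0,0,0]},
  {"gripper": 0,"delta_pos": [-3,0,0],"dr": [0,0,0]},
  {"gripper": 0,"delta_pos": [-4,0,0],"dr": [0,0,0]},
  {"gripper": 0,"delta_pos": [-3,0,0],"dr": [0,0,0]},
  {"gripper": 0,"delta_pos": [0,0,0],"dr": [0,0,0]},
])

```text
t: 23.05
ee_pos: [449.9, 140.7, 141.8]
orientation: [1.38, 1.091, -1.365]
ft_force: [1.9, -0.5, 0.7]
width: 41.3
```

Run:
```python
from h import *
plan(608.5,-209,130,-12.9)
```

```text
cur [449.9 140.7 141.8] jaw -12.9 tilt 0.52 q6 0.5 w 41.3 t 23.05 F [ 1.9 -0.5  0.7]
turn [ 0.    -0.005 -0.008] shift_before [ 1.21 23.25 30.56] shift_after [ 1.18 23.26 30.54]
```

Call:
apply_moves([
  {"gripper": 0,"delta_pos": [0,2.326,3.054],"dr": [0,0,0]},
  {"gripper": 0,"delta_pos": [0,2.326,3.054],"dr": [0,0,0]},
  {"gripper": 0,"delta_pos": [0,2.326,3.054],"dr": [0,0,0]},
  {"gripper": 0,"delta_pos": [0,2.326,3.054],"dr": [0,0,0]},
  {"gripper": 0,"delta_pos": [0,2.326,3.054],"dr": [0,0,0]},
])

```text
t: 23.47
ee_pos: [526.0, -36.7, 135.9]
orientation: [1.372, 1.096, -1.373]
ft_force: [0.7, 1.5, -0.2]
width: 41.5
```

Call:
apply_moves([
  {"gripper": 0,"delta_pos": [0,2.326,3.054],"dr": [0,0,0]},
  {"gripper": 0,"delta_pos": [0,2.326,3.054],"dr": [0,0,0]},
  {"gripper": 0,"delta_pos": [0,2.326,3.054],"dr": [0,0,0]},
  {"gripper": 0,"delta_pos": [0,2.326,3.054],"dr": [0,0,0]},
  {"gripper": 0,"delta_pos": [0,2.326,3.054],"dr": [0,0,0]},
])

```text
t: 23.88
ee_pos: [605.3, -211.6, 135.5]
orientation: [1.373, 1.096, -1.374]
ft_force: [0.5, 1.0, -0.9]
width: 41.4
```

Call:
apply_moves([
  {"gripper": 0,"delta_pos": [0,0,0],"dr": [0,0,0]},
  {"gripper": 0,"delta_pos": [0,0,0],"dr": [0,0,0]},
  {"gripper": 0,"delta_pos": [0,0,0],"dr": [0,0,0]},
  {"gripper": 0,"delta_pos": [0,0,0],"dr": [0,0,0]},
  {"gripper": 0,"delta_pos": [0,0,0],"dr": [0,0,0]},
])

```text
t: 24.3
ee_pos: [604.6, -208.5, 135.5]
orientation: [1.371, 1.097, -1.373]
ft_force: [-0.9, 1.6, -0.6]
width: 41.6
```

Run:
```python
from h import *
from workcell import ctrl
plan(608.5,-208,31,-12.9)
d=ctrl.get_image("wrist"); cv2.imwrite("pics/w8.png",d["img"][:,:,::-1])
```

```text
cur [ 604.6 -208.5  135.5] jaw -12.8 tilt 0.12 q6 -0.13 w 41.6 t 24.3 F [-0.9  1.6 -0.6]
turn [ 0.002 -0.     0.002] shift_before [10.45  0.39 -0.13] shift_after [10.45  0.37 -0.14]
```

View pics/w8.png

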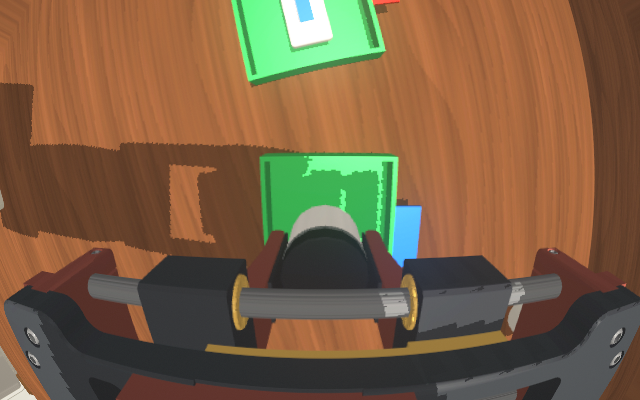

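The black canister is over the blue-tab tray, in the half that's still free; the orange one is hidden behind the gripper. I'll lower it, release and retreat.

Call:
apply_moves([
  {"gripper": 0,"delta_pos": [3.5,0.37,-0.14],"dr": [0,0,0]},
  {"gripper": 0,"delta_pos": [3.5,0,0],"dr": [0,0,0]},
  {"gripper": 0,"delta_pos": [2.0,0,0],"dr": [0,0,0]},
  {"gripper": 0,"delta_pos": [1.0,0,0],"dr": [0,0,0]},
  {"gripper": 0,"delta_pos": [0.3,0,0],"dr": [0,0,0]},
])

```text
t: 24.77
ee_pos: [607.3, -208.0, 31.2]
orientation: [1.371, 1.1, -1.376]
ft_force: [-8.7, 3.6, 14.8]
width: 41.4
```

Call:
apply_moves([
  {"gripper": 0,"delta_pos": [0.15,0,0],"dr": [0,0,0]},
  {"gripper": 62,"delta_pos": [0,0,0],"dr": [0,0,0]},
  {"gripper": 62,"delta_pos": [0,0,0],"dr": [0,0,0]},
  {"gripper": 62,"delta_pos": [0,0,0],"dr": [0,0,0]},
  {"gripper": 62,"delta_pos": [0,0,0],"dr": [0,0,0]},
])

```text
t: 25.18
ee_pos: [609.8, -209.6, 31.9]
orientation: [1.373, 1.094, -1.373]
ft_force: [-0.2, 0.1, -0.1]
width: 54.3
```

Call:
apply_moves([
  {"gripper": 62,"delta_pos": [-1.5,0,0],"dr": [0,0,0]},
  {"gripper": 62,"delta_pos": [-3,0,0],"dr": [0,0,0]},
  {"gripper": 62,"delta_pos": [-4,0,0],"dr": [0,0,0]},
  {"gripper": 62,"delta_pos": [-3.5,0,0],"dr": [0,0,0]},
  {"gripper": 62,"delta_pos": [0,0,0],"dr": [0,0,0]},
])

```text
t: 25.6
ee_pos: [613.6, -211.1, 159.9]
orientation: [1.376, 1.084, -1.366]
ft_force: [1.5, -0.8, 0.8]
width: 54.3
```

Run:
```python
from h import *
plan(330,-430,250,-12.9)
```

```text
cur [ 613.6 -211.1  159.9] jaw -12.9 tilt 0.67 q6 -0.12 w 54.3 t 25.6 F [ 1.5 -0.8  0.8]
turn [ 0.     0.002 -0.012] shift_before [ -9.23 -22.65  27.68] shift_after [ -9.01 -22.76  27.67]
```

Now the arm retreats to (330,-430,250), so that it stops hiding the trays.

Call:
apply_moves([
  {"gripper": 62,"delta_pos": [-0.9,-2.2,2.7],"dr": [0,0,0]},
  {"gripper": 62,"delta_pos": [-0.9,-2.2,2.7],"dr": [0,0,0]},
  {"gripper": 62,"delta_pos": [-0.9,-2.2,2.7],"dr": [0,0,0]},
  {"gripper": 62,"delta_pos": [-0.9,-2.2,2.7],"dr": [0,0,0]},
  {"gripper": 62,"delta_pos": [-0.9,-2.2,2.7],"dr": [0,0,0]},
])

```text
t: 26.02
ee_pos: [470.6, -317.2, 197.4]
orientation: [1.372, 1.094, -1.373]
ft_force: [-0.4, -1.2, -0.5]
width: 54.4
```

Call:
apply_moves([
  {"gripper": 62,"delta_pos": [-0.9,-2.2,2.7],"dr": [0,0,0]},
  {"gripper": 62,"delta_pos": [-0.9,-2.2,2.7],"dr": [0,0,0]},
  {"gripper": 62,"delta_pos": [-0.9,-2.2,2.7],"dr": [0,0,0]},
  {"gripper": 62,"delta_pos": [-0.9,-2.2,2.7],"dr": [0,0,0]},
  {"gripper": 62,"delta_pos": [-0.9,-2.2,2.7],"dr": [0,0,0]},
])

```text
t: 26.43
ee_pos: [333.0, -424.4, 242.6]
orientation: [1.372, 1.094, -1.374]
ft_force: [1.6, -1.0, 0.6]
width: 54.5
```

Call:
apply_moves([
  {"gripper": 62,"delta_pos": [0,0,0],"dr": [0,0,0]},
  {"gripper": 62,"delta_pos": [0,0,0],"dr": [0,0,0]},
  {"gripper": 62,"delta_pos": [0,0,0],"dr": [0,0,0]},
  {"gripper": 62,"delta_pos": [0,0,0],"dr": [0,0,0]},
  {"gripper": 62,"delta_pos": [0,0,0],"dr": [0,0,0]},
])

```text
t: 26.85
ee_pos: [335.4, -422.6, 241.0]
orientation: [1.372, 1.097, -1.373]
ft_force: [0.1, -0.9, 0.0]
width: 54.3
```

Run:
```python
from h import *
from workcell import ctrl
d=ctrl.get_image("top"); R=cv2.Rodrigues(np.array(d["rvec"],float))[0]; c=-R.T@np.ravel(d["tvec"])
im=d["img"]; cv2.imwrite("pics/t2.png",cv2.resize(im[120:270,130:440],None,fx=2.5,fy=2.5,interpolation=cv2.INTER_CUBIC)[:,:,::-1])
s=ctrl.get_image("side")["img"]; cv2.imwrite("pics/s2.png",cv2.resize(s[130:290,190:390],None,fx=3.5,fy=3.5,interpolation=cv2.INTER_CUBIC)[:,:,::-1])
v,u=np.mgrid[:400,:640]; P=(np.stack([u,v,np.ones_like(u)],-1)@np.linalg.inv(d["mtx"]).T@R)*d["range_z"][...,None]+c
T={"y":((636,252),6.4),"r":((624,-13.5),0.),"b":((602,-238),-12.9)}
for n,((x,y),a) in T.items():
    a=np.radians(a); q=P[...,:2]-[x,y]; X=q@[np.cos(a),np.sin(a)]; Y=q@[-np.sin(a),np.cos(a)]; Z=P[...,2]
    ins=(abs(X)<50)&(abs(Y)<65); lo={"y":10,"r":20,"b":50}[n]
    m=(ins&(Z>lo)).astype(np.uint8); k,L,st,ce=cv2.connectedComponentsWithStats(m)
    for i in range(1,k):
        if st[i,4]>8: w=L==i; print(n,"area",st[i,4],"x",X[w].mean().round(1),"y",Y[w].mean().round(1),"zmed",np.median(Z[w]).round(1),"std",Z[w].std().round(1))
def bowl(i):
    H,S,V=cv2.split(cv2.cvtColor(i,cv2.COLOR_RGB2HSV)); return i[165:213,153:203].astype(float)
print("bowl image diff",abs(bowl(im)-bowl(np.load("top0.npz")["img"])).mean().round(2))
```

```text
y area 120 x -1.5 y -29.5 zmed 16.5 std 3.0
y area 121 x -3.5 y 29.6 zmed 15.9 std 2.8
r area 391 x -1.7 y -0.1 zmed 28.0 std 2.9
b area 154 x -3.5 y 31.4 zmed 58.8 std 3.1
b area 148 x -4.0 y -29.3 zmed 58.0 std 2.8
bowl image diff 1.11
```

View pics/t2.png

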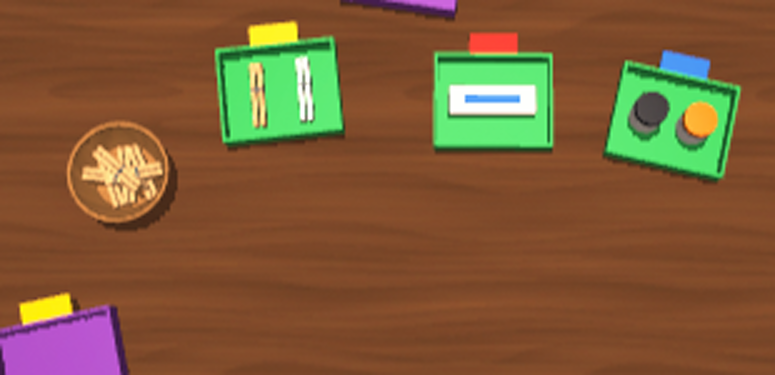

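View pics/s2.png

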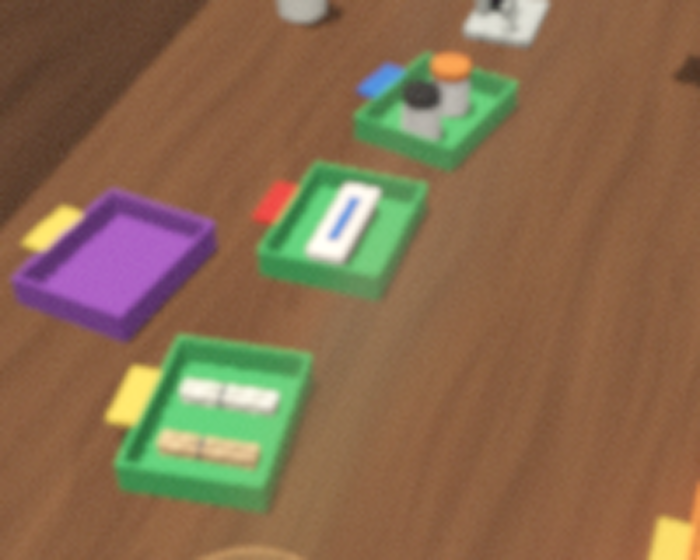

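In the top view, the pegs are at (258,95) and (305,90), the brush at (493,100), the black canister at (650,112) and the orange one at (698,122). The side view agrees: pegs flat side by side, canisters upright, brush level. The heights fit too (16, 28 and 59 mm expected), so I'll hand in.

```bash
python3 -c "
from workcell import ctrl
print(ctrl.close_job())"
```

```text
the job is handed in; nothing more can be done
None
```

The job is done and handed in at about t = 27 s. Both pegs lie flat and side by side in the yellow-tab tray. The brush lies bristles down in the red-tab tray, and both canisters stand upright in the blue-tab tray. Everything is released and the arm is clear.

**Last checks (top camera depth, side picture):**

| Thing | Offset from tray centre, x / y (mm) | Top height measured (mm) | Expected (mm) |
|---|---|---|---|
| Plain peg | -4 / +30 | 16 | 16 |
| White peg | -2 / -30 | 16.5 | 16 |
| Brush | -2 / 0 | 28 | 28 |
| Black canister | -4 / +31 | 59 | 59 |
| Orange canister | -4 / -29 | 58 | 59 |

- **Bowl:** its part of the top picture is practically unchanged since the start.
- **Forces:** the highest reading at the end of any move was about 17 N, as the black canister touched the tray floor.
- **Disagreements, all harmless:**
    - My first colour masks for the canister caps were incomplete, so I found the canisters again from depth. Top and wrist views then differed by about 4 mm.
    - I corrected a tilt from a reading taken while the arm was still settling. I undid it before gripping the plain peg.
- **Not checked:** I did not measure how still the things were; they were released well before the final pictures.

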